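# Clip a rail module onto the mounting rail

## Robot

A 6-joint arm with a two-finger parallel gripper is mounted at the origin on a cart in front of the work surface, level with it; the furniture and walls round the work are solid. World frame = base frame: x ahead of the robot, y to its left, z up, the work surface at z = 0. Lengths are in mm, angles in rad, forces in N, time in s.
With the tool pointing down it reaches from about 275 to 750 mm from the base axis. Payload 10.2 kg.
Tool frame: the origin (TCP) lies on the front face of the gripper's body, between the roots of the fingers; the fingertips stand 73 mm ahead of it and the grasp point (between the pads) lies 54 mm ahead of it; z points along the fingers, y is the direction in which the jaws open and shut (so a half turn about z gives the same grasp; the last joint's range is limited). The gripper opens to 85 mm and grips with 20 to 120 N. Pads are 22 mm wide; open, the fingers measure 114 mm over their backs; the gripper's body (76 mm by 85 mm) begins 54 mm behind the grasp point. The pads swing forward as they close: fully open they stand 13 mm farther back than shut.
Start: joints at [-1.456, 0.313, 1.498, -0, 1.331, -0.223], TCP at [173.979, -495.341, 303.894] pointing down, gripper open.
Joint ranges: [-2.94, 2.94], [-0.97, 2.17], [0.19, 2.56], [-1.23, 4.37], [0.02, 3.11], [-2.88, 2.88]. Speed limits (rad/s): [2.39, 2.39, 3.01, 3.14, 3.14, 3.14].

## Interface

Orientations are given as a unit quaternion [w, x, y, z].
In Python, from rig import ctrl gives the robot as it stands.
- The arm moves only by the tool move_arm, never from a script. Its argument "series" is a list of rows, each a list of 3 entries, a list of its own where there are three numbers: the shift along the tool's x, y, z in mm, then the turn about the tool's z in degrees, then the opening, from 0 (shut) to 1 (fully open). In form: [[[tx, ty, tz], yaw, grip], ...]. A call has 1 to 10 rows; each row is the pose to reach, as a shift and turn from the pose commanded when the call began, along the tool's axes at that moment; what a row does not reach only later rows make up. A row lasts 1/8 s, in which the tool goes at most 62.5 mm and 10.7 degrees, less where a joint would pass 70% of its speed; a pose out of reach is approached as far as the arm can. A call with a gripper value outside its range is refused whole. The fingers move at their own pace and stop on an object; "force" is the grip in N (left out, the last holds). Time passes only in rows, so rows that repeat a pose let the fingers close. It gives the time, the measured TCP pose, the force and the opening at its end, in the units of the state.
- ctrl.sense(): the state, without advancing time (a new reading comes with each control period).
- ctrl.capture(name): name is "side" or "top"; returns (picture, depth): 384x512x3 uint8, red, green, blue; 384x512 float32, mm along the optical axis (not along the pixel's ray), 0 where there is no reading.
- ctrl.camera_model(name): a dict with "fov_y" (degrees; the focal length in pixels is half the picture's height over the tangent of half this angle, whatever the lens; pixels are square), "cx", "cy" (the principal point, pixels), "rvec" (rotation vector, rad) and "tvec" (3), from world to camera coordinates, as OpenCV has them. Camera axes: x right, y down, z forward; pixel columns grow to the right and rows downward; lengths in mm; the calibration is good to about 2 mm. A picture is of the moment at which its call begins. camera_model takes no time and is no camera call.
- ctrl.finish_job(): hands the job in, once; it reports no verdict.
The state is a dict: "time_s": time; "joints": joint angles; "dq": joint speeds; "tau": joint torques, N m; "eef_pos": TCP position; "ee_rot": TCP orientation; "force": force on the tool from outside, world axes, zero at the start; "wrist_torque": the same for the moment, N m; "grip_width": opening from 0.0 (shut) to 1.0 (fully open).
Only numpy, scipy, OpenCV 4.12 (cv2) and the standard library are available. Lean on these libraries where they do the work, as an engineer would, in place of code of your own. Each camera call takes 0.05 s, during which the arm holds its last target.

## Task

Take the loose rail module from the table and clip it onto the free stretch of the mounting rail, beside the module that is already there and the same way round: first hook its fixed lip, with the module tilted, under the rail edge on the robot's side, then rock it down until the sprung foot clicks under the far edge and the module sits fully home and square on the rail. Go gently, feeling for the rail edge rather than forcing anything, leave the other things on the table where they are, and let go of the module.

Things in the scene. Friction and masses are not known exactly. Their poses are not given: they have to be found in the camera images.
- module: Loose grey rail module (breaker shape), about 160 g, housing 76 mm long (its x), 36 mm wide (its y), 78 mm high. Origin: centre of its underside (bottom of the jaws), z up. Its flat face that rests on the rail is at z=11 mm. Fixed lip at the -x end, sprung black foot at the +x end, with a tab at x=39..50 mm. Stands upright on the table, its -x end within 0.5 rad of facing the robot.
- lip (a point): Upper inner corner of the module's fixed lip, at (-15.3, 0, 6.5) mm in its frame. Jaw wall: x=-25.5..-18.3 mm, z=0..11 mm; from it the lip points to +x at x=-18.3..-15.3 mm, z=1.5..6.5 mm. Between lip and resting face is a slot 4.5 mm high (z=6.5..11) and 3 mm deep for the rail edge.
- nose (a point): Centre of the top face of the module's nose, at (0, 0, 78) mm in its frame. The nose is 45 mm along x, 36 mm along y, from z=40 mm (shoulders of the broad part) to 78 mm; a small black toggle stands 8 mm higher at its middle. Grip the nose across x; its long edges stand free.
- foot (a joint): Travel of the sprung foot, m: 0 = sprung in (at rest, and again after the click), up to 0.007 pushed out to the module's +x. Spring 2 N at rest plus 0.3 N per mm. Its inner face is a wedge from (14.5, 6.7) to (18.6, 0.3) mm (module x, z), slippery, which the far rail edge pushes out about 4 mm before it snaps back.
- foot_tip (a point): Inner top edge of the sprung foot, at (14.5, 0, 7.7) mm in the module's frame when the foot is at rest.
- board: Fixed grey mounting board 130 x 230 mm carrying the rail along its y axis. Origin: middle of its underside on the table, z up, its -x edge on the robot's side. Upper face at z=12 mm. On the rail one module fills y=-88..-52 mm, end clamps stand at y=-99..-91 and 91..99 mm; free stretch y=-52..91 mm. A seated module has its origin at z=21 mm in this frame, axes parallel to the board's.
- rail_nominal (a point): Point of the board frame at (0, 20, 32) mm: height of the rail's top, over the free stretch. Aluminium top-hat rail 35 mm across, flange edges 17.5 mm either side of its middle line, flange 2.5 mm thick (z=29.5..32 mm), open below, 5.5 mm deep. It sits in slotted holes: its middle line is up to 18 mm off x=0 either way; find the edge by feel or eye.
- stapler: Blue stapler lying on the table, a bystander, 32x125x54 mm, origin at its underside.
- tape_roll: Roll of tape lying flat, a bystander, 73 mm across, 18 mm high, origin at its underside.
- marker: Marker pen lying on the table, a bystander, 128 mm long, 18 mm thick, origin at its underside.
- timer: White timer lying on the table, a bystander, 60x64x20 mm, origin at its underside.
- far_edge (a point): Middle of the board's upper edge on the side away from the robot, at (65, 0, 12) mm in the board's frame.

How it is judged:
By the outcome, as a careful person would: the job done as asked, in the order asked, and still so for the second after the job is handed in, with the robot touching nothing.
It also fails if it takes over 45 s, if anything falls off the work surface, if the arm or the gripper's body presses on something with over 40 N, if the wrist force passes 120 N, or if a joint passes its speed limit or range.

## Working session

There is one attempt and no reset: what is moved stays moved. The work goes in short steps, Python scripts to look and compute and a tool call to move; the robot and the scene stay as the last step left them, time stands still between calls to the robot, and variables do not carry over. Pictures are saved under pics/ and viewed, and the job is handed in when it is done.

Besides the shell and the picture viewer there is one more tool, called after ">>>" as a command line: name --argument value ..., lists and objects as JSON in quotes. move_arm: Moves the arm, as the interface text tells. Its arguments: {"type":"object","properties":{"series":{"type":"array","items":{"type":"array"}},"force":{"type":"number"}},"required":["series"]}

```bash
ls; mkdir -p pics
python3 - <<'E'
from rig import ctrl
import cv2,numpy as np
s=ctrl.sense();print({k:np.round(v,3) for k,v in s.items()})
for n in("top","side"):
    m=ctrl.camera_model(n);print(n,m)
    p,d=ctrl.capture(n);cv2.imwrite(f"pics/{n}0.png",p[:,:,::-1]);np.save(f"pics/{n}0.npy",d)
E
```

```text
pics
{'time_s': np.float64(0.0), 'joints': array([-1.456,  0.313,  1.498, -0.   ,  1.331, -0.223]), 'dq': array([-0.001, -0.   , -0.001, -0.   , -0.   ,  0.001]), 'tau': array([-2.0000e-03, -4.1228e+01, -2.5974e+01, -0.0000e+00,  4.0000e-03,
        0.0000e+00]), 'eef_pos': array([ 173.939, -495.177,  303.327]), 'ee_rot': array([-0.001,  0.986,  0.168,  0.   ]), 'force': array([ 0.388, -0.09 , -0.388]), 'wrist_torque': array([-0.05 ,  0.012, -0.044]), 'grip_width': np.float64(0.999)}
top {'fov_y': 46.1425072410048, 'cx': 257.07520175868757, 'cy': 188.45896358007204, 'rvec': array([ 2.13196037, -2.18271903,  0.11959486]), 'tvec': array([  48.18526531,  547.6176216 , 1287.83034752])}
side {'fov_y': 45.124129643645624, 'cx': 241.89224136886304, 'cy': 192.6880664757749, 'rvec': array([ 1.18346058, -2.52331244,  0.78507182]), 'tvec': array([ 365.26873565,  378.03807329, 1116.91294051])}
```

View pics/top0.png

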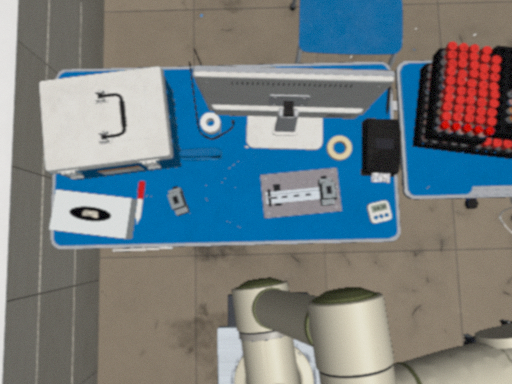

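View pics/side0.png

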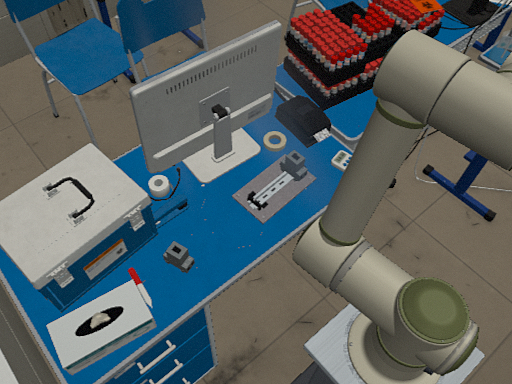

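Run:
```python
import cv2
a=cv2.imread("pics/top0.png");b=cv2.imread("pics/side0.png")
r=lambda i,f:cv2.resize(i,None,fx=f,fy=f,interpolation=cv2.INTER_CUBIC)
cv2.imwrite("pics/z1.png",r(a[160:225,250:350],7)); cv2.imwrite("pics/z2.png",r(a[170:230,130:200],8))
cv2.imwrite("pics/z3.png",r(b[140:225,225:325],7)); cv2.imwrite("pics/z4.png",r(b[230:290,150:210],9))
```

```text
(no output)
```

View pics/z1.png

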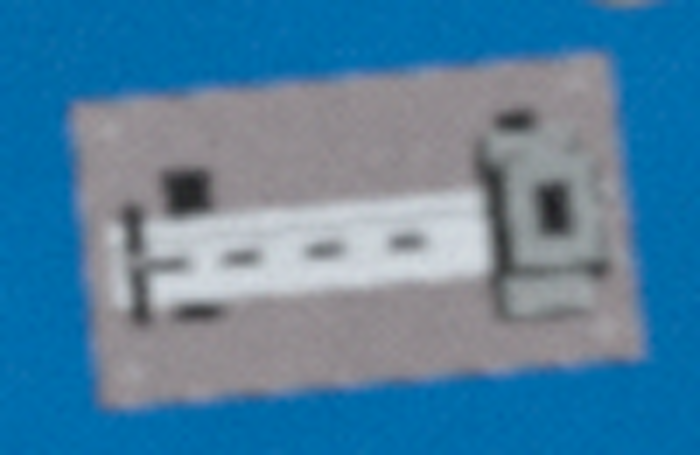

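View pics/z2.png

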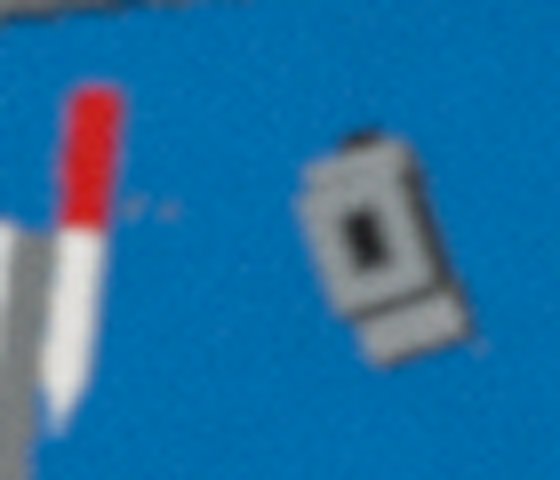

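View pics/z3.png

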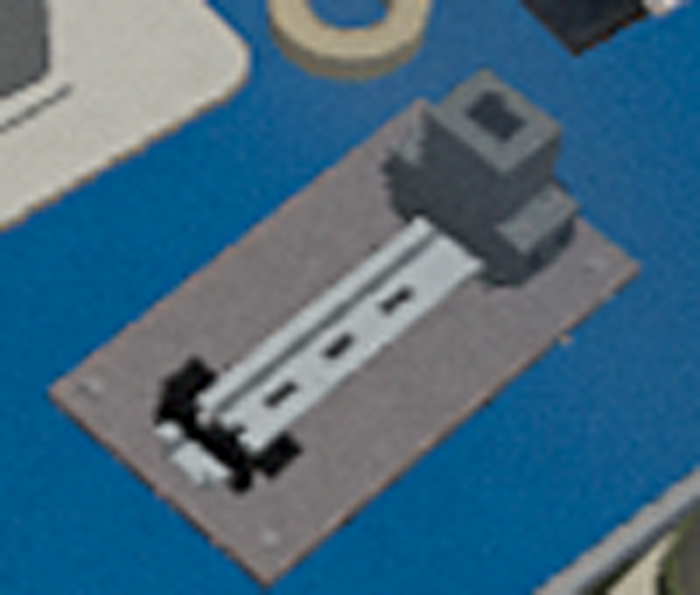

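View pics/z4.png

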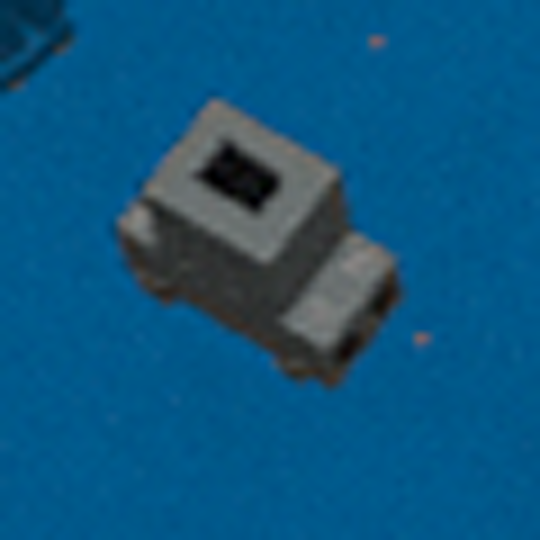

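```bash
cat > h.py <<'E'
import cv2,numpy as np
from rig import ctrl
def ray(n,px,z):
    m=ctrl.camera_model(n);f=192/np.tan(np.radians(m['fov_y']/2))
    R=cv2.Rodrigues(np.array(m['rvec']))[0];C=-R.T@np.array(m['tvec'])
    d=R.T@np.array([(px[0]-m['cx'])/f,(px[1]-m['cy'])/f,1.]);return C+d*(z-C[2])/d[2]
def proj(n,P):
    m=ctrl.camera_model(n);f=192/np.tan(np.radians(m['fov_y']/2))
    R=cv2.Rodrigues(np.array(m['rvec']))[0];p=R@np.array(P,float)+np.array(m['tvec'])
    return np.array([f*p[0]/p[2]+m['cx'],f*p[1]/p[2]+m['cy']])
def zoom(n,zp,off,f,z): return ray(n,[(zp[0]+.5)/f-.5+off[0],(zp[1]+.5)/f-.5+off[1]],z)
E
python3 - <<'E'
from h import *
np.set_printoptions(precision=1,suppress=True)
def show(name,n,off,f,z,pts):
    P=np.array([zoom(n,p,off,f,z)[:2] for p in pts]);print(name,P.tolist() and P, 'mean',P.mean(0))
    return P
B=show('board top','top',(250,160),7,12,[(72,103),(608,55),(645,358),(103,408)])
S=show('board side','side',(225,140),7,12,[(50,393),(425,98),(638,265),(268,583)])
for P in(B,S): 
    for a,b in((0,1),(3,2)): d=P[a]-P[b];print('yaw',np.degrees(np.arctan2(-d[0],d[1])),np.linalg.norm(d))
show('rail near edge top','top',(250,160),7,32,[(160,308),(490,276)])
show('rail far edge top','top',(250,160),7,32,[(160,215),(480,190)])
show('rail side near','side',(225,140),7,32,[(480,268),(262,448)])
show('rail side far','side',(225,140),7,32,[(415,220),(205,400)])
N=show('mod nose side','side',(150,230),9,78,[(215,100),(342,178),(268,262),(145,190)])
show('mod toggle top','top',(130,170),8,86,[(367,238)])
show('mod toggle side','side',(150,230),9,86,[(238,178)])
show('mod nose top near','top',(130,170),8,78,[(340,318),(440,283)])
show('exist nose side','side',(225,140),7,99,[(485,70),(565,125),(512,180),(428,112)])
show('exist tog top','top',(250,160),7,107,[(555,208)])
E
```

```text
board top [[ 593.4   26.1]
 [ 608.6 -203. ]
 [ 478.9 -212.9]
 [ 463.2   16.1]] mean [536.  -93.4]
board side [[ 589.2   22.9]
 [ 605.7 -206.2]
 [ 479.4 -213.9]
 [ 461.7   13.6]] mean [534.  -95.9]
yaw 3.780681503310385 229.61345079953242
yaw 3.921594231155511 229.60367295388463
yaw 4.119058761751315 229.69883653381922
yaw 4.436466725613421 228.13542901655714
rail near edge top [[ 503.2   -8.5]
 [ 513.3 -146.3]] mean [508.2 -77.4]
rail far edge top [[ 542.2   -9.5]
 [ 549.5 -143.6]] mean [545.8 -76.6]
rail side near [[ 512.2 -148.7]
 [ 502.7  -18. ]] mean [507.5 -83.4]
rail side far [[ 548.3 -144.8]
 [ 535.3  -15.5]] mean [541.8 -80.2]
mod nose side [[541.4 254.6]
 [497.9 241.3]
 [489.8 272.8]
 [530.4 286.4]] mean [514.9 263.8]
mod toggle top [[517.1 264.7]] mean [517.1 264.7]
mod toggle side [[512.7 265.7]] mean [512.7 265.7]
mod nose top near [[489.8 275.8]
 [501.4 240.5]] mean [495.6 258.1]
exist nose side [[ 553.2 -181.5]
 [ 511.2 -186.6]
 [ 504.4 -150.2]
 [ 551.9 -148.1]] mean [ 530.2 -166.6]
exist tog top [[ 532.7 -163. ]] mean [ 532.7 -163. ]
```

>>> move_arm --series '[[[57,-60,0],0,1],[[100,-106,0],0,1],[[143,-151,0],0,1],[[186,-196,0],0,1],[[229,-242,0],0,1],[[272,-287,0],0,1],[[315,-332,0],0,1],[[358,-377,0],0,1],[[401,-423,0],0,1],[[444,-468,0],0,1]]' --force 25

```text
time_s: 1.35
eef_pos: [429.9, 77.2, 303.9]
ee_rot: [0.0, 0.986, 0.168, 0.0]
force: [1.5, -0.8, 1.0]
grip_width: 1.004
```

>>> move_arm --series '[[[43,-45,0],2,1],[[86,-91,0],2,1],[[129,-136,0],2,1],[[129,-136,40],2,1],[[129,-136,80],2,1],[[129,-136,115],2,1],[[129,-136,115],2,1]]'

```text
time_s: 2.22
eef_pos: [505.2, 245.8, 186.7]
ee_rot: [0.0, 0.989, 0.151, -0.003]
force: [0.5, -0.1, 0.3]
grip_width: 1.0
```

Run:
```python
from h import *
s=ctrl.sense();print(s['eef_pos'],s['ee_rot'],s['time_s'])
r=lambda i,f:cv2.resize(i,None,fx=f,fy=f,interpolation=cv2.INTER_CUBIC)
b,_=ctrl.capture("side");b=b[:,:,::-1];cv2.imwrite("pics/s1.png",r(b[170:290,130:250],5))
```

```text
[505.19949495 245.82292196 186.70718146] [ 2.60912178e-04  9.88551583e-01  1.50858151e-01 -2.74187258e-03] 2.225
```

View pics/s1.png

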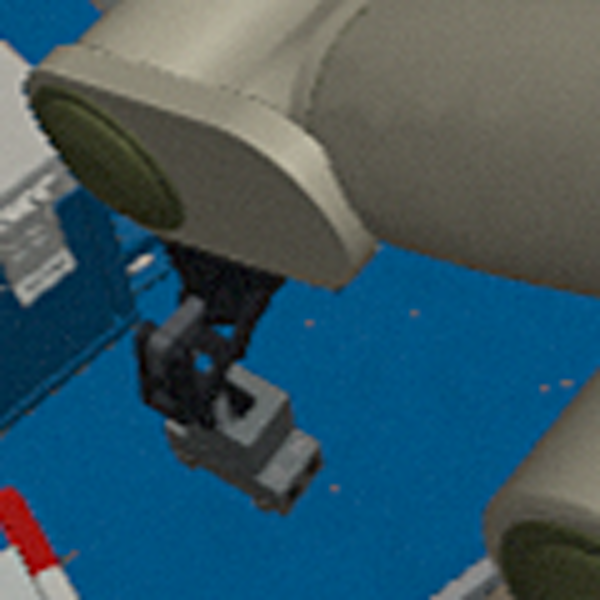

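>>> move_arm --series '[[[15,-15.5,0],0,1],[[15,-15.5,0],0,1],[[15,-15.5,25],0,1],[[15,-15.5,50],0,1],[[15,-15.5,72],0,1],[[15,-15.5,72],0,1]]'

```text
time_s: 3.02
eef_pos: [515.5, 264.8, 116.7]
ee_rot: [0.0, 0.989, 0.151, -0.001]
force: [-0.3, 0.1, -0.2]
grip_width: 1.004
```

Run:
```python
from h import *
s=ctrl.sense();print(s['eef_pos'],s['ee_rot'],s['time_s'])
r=lambda i,f:cv2.resize(i,None,fx=f,fy=f,interpolation=cv2.INTER_CUBIC)
b,_=ctrl.capture("side");b=b[:,:,::-1];cv2.imwrite("pics/s2.png",r(b[220:290,140:220],8))
```

```text
[515.50116278 264.82399188 116.73358382] [ 1.46967380e-04  9.88566428e-01  1.50783734e-01 -8.13608496e-04] 3.025
```

View pics/s2.png

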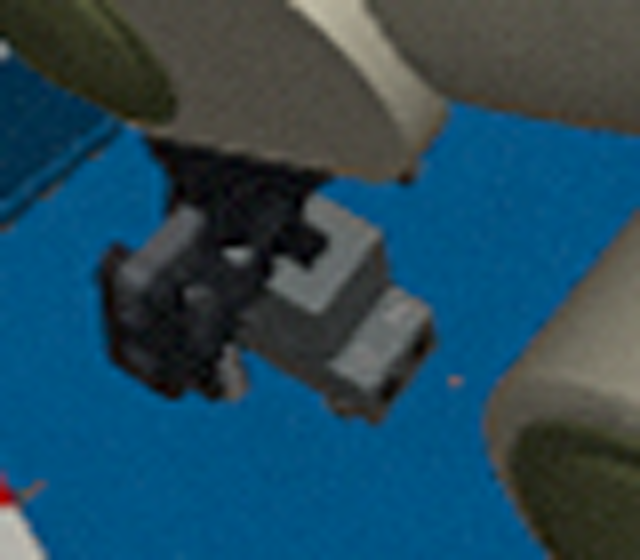

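>>> move_arm --series '[[[0,0,0],0,0.6],[[0,0,0],0,0.3],[[0,0,0],0,0.3],[[0,0,0],0,0.3],[[0,0,0],0,0.3],[[0,0,0],0,0.3]]' --force 25

```text
time_s: 3.82
eef_pos: [516.1, 265.4, 117.6]
ee_rot: [-0.0, 0.989, 0.151, 0.0]
force: [-1.3, -0.9, 5.7]
grip_width: 0.416
```

>>> move_arm --series '[[[0,0,-40],0,0.3],[[0,0,-80],0,0.3],[[-5,40,-110],2,0.3],[[-12,90,-110],4,0.3],[[-19,140,-110],6,0.3],[[-26,190,-110],8,0.3],[[-33,240,-110],10,0.3],[[-40,290,-110],12,0.3],[[-46,335,-110],13.4,0.3],[[-48.6,364.7,-110],13.4,0.3]]'

```text
time_s: 5.08
eef_pos: [578.2, -99.3, 226.4]
ee_rot: [-0.0, 0.999, 0.034, -0.0]
force: [0.2, 0.8, -1.6]
grip_width: 0.416
```

>>> move_arm --series '[[[0,0,0],0,0.3],[[0,0,0],0,0.3]]'

```text
time_s: 5.32
eef_pos: [578.0, -96.6, 226.6]
ee_rot: [-0.0, 0.999, 0.035, -0.0]
force: [-0.8, 0.8, -1.8]
grip_width: 0.42
```

Run:
```python
from h import *
s=ctrl.sense();print(s['eef_pos'],s['ee_rot'],s['force'],s['wrist_torque'],s['time_s'])
r=lambda i,f:cv2.resize(i,None,fx=f,fy=f,interpolation=cv2.INTER_CUBIC)
b,_=ctrl.capture("side");b=b[:,:,::-1];cv2.imwrite("pics/s3.png",r(b[80:230,220:340],5)[:600])
```

```text
[578.03934121 -96.58928049 226.55082869] [-3.09402774e-04  9.99399699e-01  3.46407793e-02 -4.02318226e-04] [-0.83540208  0.80732132 -1.8051805 ] [-0.00510763 -0.0036167   0.01813657] 5.325
```

View pics/s3.png

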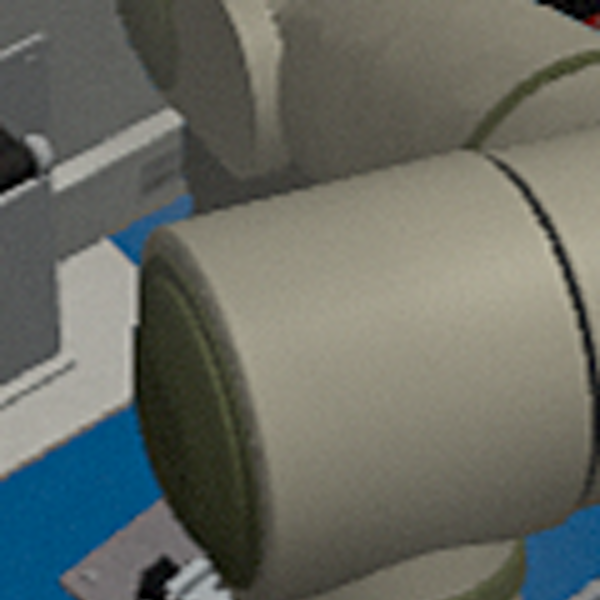

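>>> move_arm --series '[[[0,0,30],0,0.3],[[0,0,60],0,0.3],[[0,0,83],0,0.3],[[0,0,83],0,0.3],[[-4,0,83],0,0.3],[[-6,0,83],0,0.3],[[-6,0,83],0,0.3]]'

```text
time_s: 6.25
eef_pos: [572.3, -97.7, 144.7]
ee_rot: [0.0, 0.999, 0.034, 0.001]
force: [-0.6, 0.1, -1.7]
grip_width: 0.42
```

>>> move_arm --series '[[[-2,0,0],0,0.3],[[-4,0,0],0,0.3],[[-4,0,0],0,0.3]]'

```text
time_s: 6.62
eef_pos: [569.0, -98.2, 144.6]
ee_rot: [0.001, 0.999, 0.034, 0.001]
force: [4.0, 0.1, 0.2]
grip_width: 0.418
```

Run:
```python
from h import *
s=ctrl.sense();print(s['eef_pos'],s['ee_rot'],s['force'],s['wrist_torque'],s['time_s'])
```

```text
[568.97914274 -98.21070562 144.57167981] [5.08601984e-04 9.99405864e-01 3.44326658e-02 1.43234270e-03] [3.97916931 0.13970227 0.15346504] [-0.15082284 -1.090022   -0.00901959] 6.625
```

>>> move_arm --series '[[[-3,0,-1],0,0.3],[[-6,0,-2],0,0.3],[[-8,0,-3],0,0.3],[[-10,0,-3.5],0,0.3],[[-10,0,-3.5],0,0.3]]' --force 20

```text
time_s: 7.25
eef_pos: [558.5, -98.9, 147.5]
ee_rot: [0.0, 0.999, 0.034, 0.0]
force: [4.2, -2.8, -2.1]
grip_width: 0.416
```

Run:
```python
from h import *
s=ctrl.sense();print(s['eef_pos'],s['ee_rot'],s['force'],s['wrist_torque'],s['time_s'])
```

```text
[558.50220888 -98.85705416 147.52228093] [2.93877579e-04 9.99404969e-01 3.44888029e-02 3.78227447e-04] [ 4.2449804  -2.76567551 -2.12305316] [-0.42028273 -0.91839179  0.02060689] 7.25
```

>>> move_arm --series '[[[-3,0,-0.7],0,0.3],[[-6,0,-1.3],0,0.3],[[-9,0,-1.8],0,0.3],[[-11,0,-2],0,0.3],[[-11,0,-2],0,0.3]]'

```text
time_s: 7.88
eef_pos: [547.3, -99.4, 149.4]
ee_rot: [-0.0, 0.999, 0.034, -0.0]
force: [3.0, -0.5, -2.3]
grip_width: 0.412
```

Run:
```python
from h import *
s=ctrl.sense();print(s['eef_pos'],s['ee_rot'],s['force'],s['wrist_torque'],s['time_s'])
```

```text
[547.26903326 -99.36012936 149.40137697] [-6.68355085e-05  9.99406771e-01  3.44397013e-02 -9.41769169e-05] [ 3.02897047 -0.46480804 -2.28045385] [-0.12965795 -0.87547559  0.00969777] 7.875
```

>>> move_arm --series '[[[6,0,0],0,0.3],[[12,0,-10],0,0.3],[[10,-20,-50],0,0.3],[[0,-60,-70],0,0.3],[[-20,-110,-70],0,0.3],[[-40,-160,-70],0,0.3],[[-50,-210,-70],0,0.3],[[-50,-240,-70],0,0.3],[[-50,-240,-70],0,0.3],[[-50,-240,-70],0,0.3]]'

```text
time_s: 9.12
eef_pos: [481.1, 136.1, 219.6]
ee_rot: [0.0, 0.999, 0.034, -0.0]
force: [0.2, -0.2, -1.1]
grip_width: 0.42
```

Run:
```python
from h import *
s=ctrl.sense();print(s['eef_pos'],s['ee_rot'],s['force'],s['time_s'])
r=lambda i,f:cv2.resize(i,None,fx=f,fy=f,interpolation=cv2.INTER_CUBIC)
b,_=ctrl.capture("side");b=b[:,:,::-1];P=[*s['eef_pos'][:2],100];u=proj("side",P).astype(int);print(u)
x0,y0=u[0]-45,u[1]-40
cv2.imwrite("pics/s4.png",r(b[y0:y0+80,x0:x0+90],7));print(x0,y0)
```

```text
[481.10635524 136.13015234 219.64738992] [ 1.48134248e-04  9.99406092e-01  3.44591767e-02 -7.84314025e-05] [ 0.21036311 -0.2086944  -1.13887022] 9.125
[223 226]
178 186
```

View pics/s4.png

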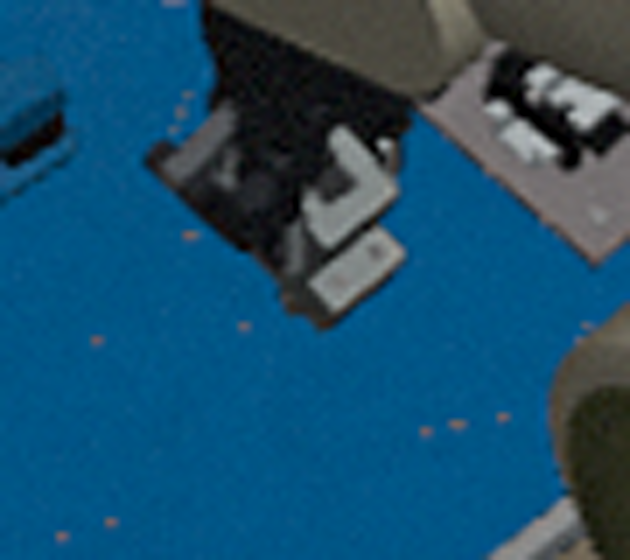

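Run:
```python
from h import *
np.set_printoptions(precision=1,suppress=True)
h=np.radians(3.95);ex=np.array([np.cos(h),np.sin(h),0]);ey=np.array([-np.sin(h),np.cos(h),0])
T=np.array([481.1,136.1,219.6])
o=[]
for p,m in(((365,220),(-22.5,78)),((367,287),(-38,40)),((363,240),(-22.5,40))):
    a=zoom('side',p,(178,186),7,0);b=zoom('side',p,(178,186),7,300)
    t=((T-a)@ey)/((b-a)@ey);q=a+t*(b-a)-T;v=np.array([q@ex,q[2]]);o.append(v);print(v,m)
a,b=o[0],o[1]; 
d=a-b;dm=np.array([15.5,38]);print('tilt',np.degrees(np.arctan2(d[1],d[0])-np.arctan2(dm[1],dm[0])),np.linalg.norm(d),np.linalg.norm(dm))
th=np.radians(21)
for m in((-22.5,78),(-38,40)):
  x,z=m[0],m[1]-63.6;print(x*np.cos(th)-z*np.sin(th),x*np.sin(th)+z*np.cos(th)-54)
```

```text
[-24.5 -43.2] (-22.5, 78)
[-24.5 -89.2] (-38, 40)
[-23.1 -58.3] (-22.5, 40)
tilt 22.204132909224107 45.94761823640137 41.0396150079408
-26.166058069639362 -48.619720723209554
-27.01857259762458 -89.65048014805538
```

>>> move_arm --series '[[[0,45,0],0,0.3],[[-1,95,0],0,0.3],[[-2,145,0],0,0.3],[[-2,195,0],0,0.3],[[-2,230,0],0,0.3],[[-2,240,10],0,0.3],[[-2,240,40],0,0.3],[[-2,240,60],0,0.3],[[-2,240,60],0,0.3],[[-2,240,60],0,0.3]]'

```text
time_s: 10.42
eef_pos: [495.7, -102.8, 160.0]
ee_rot: [0.0, 0.999, 0.035, 0.0]
force: [0.3, -0.2, -1.6]
grip_width: 0.416
```

```bash
cat > st.py <<'E'
from h import *
s=ctrl.sense();p=s['eef_pos'];d=p[:2]-[535,-94.5];h=np.radians(3.95)
print('bx %.1f by %.1f z %.1f'%(d@[np.cos(h),np.sin(h)],d@[-np.sin(h),np.cos(h)],p[2]),'F',np.round(s['force'],1),'T',np.round(s['wrist_torque'],2),'t',s['time_s'],'g',round(s['grip_width'],3),'hd',round(2*np.degrees(np.arctan2(s['ee_rot'][2],s['ee_rot'][1])),2))
E
python3 st.py
```

```text
bx -39.8 by -5.6 z 160.0 F [ 0.3 -0.2 -1.6] T [-0.06 -0.02 -0.  ] t 10.425 g 0.416 hd 3.97
```

Now down to z≈141.5 and ease forward.

>>> move_arm --series '[[[0,0,8],0,0.3],[[0,0,14],0,0.3],[[0,0,18.5],0,0.3],[[0,0,18.5],0,0.3],[[0,0,18.5],0,0.3]]'

```text
time_s: 11.05
eef_pos: [495.5, -103.0, 141.0]
ee_rot: [0.0, 0.999, 0.035, 0.0]
force: [0.9, 0.0, -0.6]
grip_width: 0.417
```

```bash
python3 st.py
```

```text
bx -39.9 by -5.7 z 141.0 F [ 0.9  0.  -0.6] T [ 0.02 -0.01  0.02] t 11.05 g 0.417 hd 3.96
```

>>> move_arm --series '[[[2,0,0],0,0.3],[[4,0,0],0,0.3],[[5,0,0],0,0.3],[[5,0,0],0,0.3]]'

```text
time_s: 11.55
eef_pos: [500.5, -102.6, 140.9]
ee_rot: [-0.0, 0.999, 0.035, 0.0]
force: [-0.5, -0.4, -2.0]
grip_width: 0.416
```

```bash
python3 st.py
```

```text
bx -35.0 by -5.7 z 140.9 F [-0.5 -0.4 -2. ] T [0.04 0.06 0.01] t 11.55 g 0.416 hd 3.96
```

>>> move_arm --series '[[[1,0,0],0,0.3],[[2,0,0],0,0.3],[[3,0,0],0,0.3],[[3,0,0],0,0.3]]'

```text
time_s: 12.05
eef_pos: [503.5, -102.4, 140.9]
ee_rot: [-0.0, 0.999, 0.035, 0.0]
force: [-0.2, -1.1, -1.8]
grip_width: 0.415
```

```bash
python3 st.py
```

```text
bx -32.0 by -5.7 z 140.9 F [-0.2 -1.1 -1.8] T [ 0.03 -0.01 -0.01] t 12.05 g 0.415 hd 3.96
```

>>> move_arm --series '[[[1,0,0],0,0.3],[[2,0,0],0,0.3],[[3,0,0],0,0.3],[[3,0,0],0,0.3]]'

```text
time_s: 12.55
eef_pos: [506.5, -102.2, 140.9]
ee_rot: [-0.0, 0.999, 0.035, 0.0]
force: [-0.0, -0.8, -1.8]
grip_width: 0.417
```

```bash
python3 st.py
```

```text
bx -29.0 by -5.7 z 140.9 F [-0.  -0.8 -1.8] T [ 0.03  0.05 -0.03] t 12.55 g 0.417 hd 3.96
```

>>> move_arm --series '[[[1,0,0],0,0.3],[[2,0,0],0,0.3],[[2.5,0,0],0,0.3],[[2.5,0,0],0,0.3]]'

```text
time_s: 13.05
eef_pos: [508.5, -102.1, 140.8]
ee_rot: [-0.0, 0.999, 0.035, -0.001]
force: [-5.1, -0.7, 1.0]
grip_width: 0.418
```

```bash
python3 st.py
```

```text
bx -27.0 by -5.7 z 140.8 F [-5.1 -0.7  1. ] T [-0.2   1.05  0.01] t 13.05 g 0.418 hd 3.96
```

>>> move_arm --series '[[[-0.5,0,-1],0,0.3],[[-0.5,0,-2],0,0.3],[[-0.5,0,-3],0,0.3],[[-0.5,0,-3],0,0.3]]'

```text
time_s: 13.55
eef_pos: [508.0, -101.9, 142.5]
ee_rot: [-0.001, 0.999, 0.034, -0.001]
force: [2.0, -3.2, -25.6]
grip_width: 0.42
```

```bash
python3 st.py
```

```text
bx -27.5 by -5.5 z 142.5 F [  2.   -3.2 -25.6] T [-0.5  -0.15 -0.01] t 13.55 g 0.42 hd 3.95
```

>>> move_arm --series '[[[0,0,1.5],0,0.3],[[1,0,2.8],0,0.3],[[3,0,2.9],0,0.3],[[5,0,3],0,0.3],[[5,0,3],0,0.3]]'

```text
time_s: 14.18
eef_pos: [514.0, -101.8, 141.9]
ee_rot: [0.0, 0.999, 0.035, 0.001]
force: [-3.3, 0.8, -0.8]
grip_width: 0.417
```

```bash
python3 st.py
```

```text
bx -21.5 by -5.8 z 141.9 F [-3.3  0.8 -0.8] T [0.1  0.8  0.01] t 14.175 g 0.417 hd 3.96
```

>>> move_arm --series '[[[2,0,0.2],0,0.3],[[4,0,0.5],0,0.3],[[6,0,0.8],0,0.3],[[6,0,0.8],0,0.3]]'

```text
time_s: 14.68
eef_pos: [519.8, -101.5, 140.8]
ee_rot: [0.0, 0.999, 0.035, 0.0]
force: [-5.5, 0.4, 2.9]
grip_width: 0.418
```

```bash
python3 st.py
```

```text
bx -15.7 by -5.9 z 140.8 F [-5.5  0.4  2.9] T [0.07 1.06 0.04] t 14.675 g 0.418 hd 3.96
```

>>> move_arm --series '[[[2,0,0.5],0,0.3],[[4,0,1],0,0.3],[[5,0,1.3],0,0.3],[[5,0,1.3],0,0.3]]'

```text
time_s: 15.18
eef_pos: [524.9, -101.2, 139.4]
ee_rot: [0.0, 0.999, 0.034, 0.001]
force: [-4.4, 0.5, 5.7]
grip_width: 0.418
```

```bash
python3 st.py
```

```text
bx -10.6 by -6.0 z 139.4 F [-4.4  0.5  5.7] T [ 0.09  0.89 -0.01] t 15.175 g 0.418 hd 3.95
```

>>> move_arm --series '[[[2,0,0.6],0,0.3],[[4,0,1.5],0,0.3],[[5,0,2.5],0,0.3],[[5,0,3],0,0.3],[[5,0,3],0,0.3]]'

```text
time_s: 15.8
eef_pos: [529.8, -100.8, 138.3]
ee_rot: [0.001, 0.999, 0.035, 0.001]
force: [-11.8, 2.3, 24.3]
grip_width: 0.417
```

```bash
python3 st.py
```

```text
bx -5.6 by -6.0 z 138.3 F [-11.8   2.3  24.3] T [ 0.52  2.21 -0.  ] t 15.8 g 0.417 hd 3.97
```

>>> move_arm --series '[[[-1,0,-2.5],0,0.3],[[-1,0,-2.5],0,0.3],[[-1,0,-2.5],0,0.52],[[-1,0,-2.5],0,0.54],[[-1,0,-2.5],0,0.54],[[-1,0,-25],0,0.54],[[-1,0,-65],0,0.54],[[-1,-40,-100],0,0.54],[[-1,-90,-120],0,0.54],[[-1,-150,-120],0,0.54]]'

```text
time_s: 17.05
eef_pos: [518.4, 50.0, 257.5]
ee_rot: [0.0, 0.999, 0.034, 0.002]
force: [0.5, 0.8, 0.1]
grip_width: 0.539
```

>>> move_arm --series '[[[-20,-60,0],0,0.3],[[-40,-120,0],0,0.1],[[-50,-170,0],0,0],[[-50,-170,0],0,0]]'

```text
time_s: 17.55
eef_pos: [455.3, 217.7, 255.9]
ee_rot: [-0.0, 0.999, 0.037, 0.0]
force: [-0.0, -0.2, 0.2]
grip_width: 0.003
```

```bash
python3 st.py
python3 - <<'E'
from h import *
r=lambda i,f:cv2.resize(i,None,fx=f,fy=f,interpolation=cv2.INTER_CUBIC)
b,_=ctrl.capture("side");b=b[:,:,::-1];cv2.imwrite("pics/s5.png",r(b[130:230,215:325],7)[:600])
a,_=ctrl.capture("top");a=a[:,:,::-1];cv2.imwrite("pics/t5.png",r(a[155:235,245:355],7))
E
```

```text
bx -58.0 by 316.9 z 255.9 F [-0.  -0.2  0.2] T [-0.06 -0.03  0.02] t 17.55 g 0.003 hd 4.22
```

View pics/s5.png

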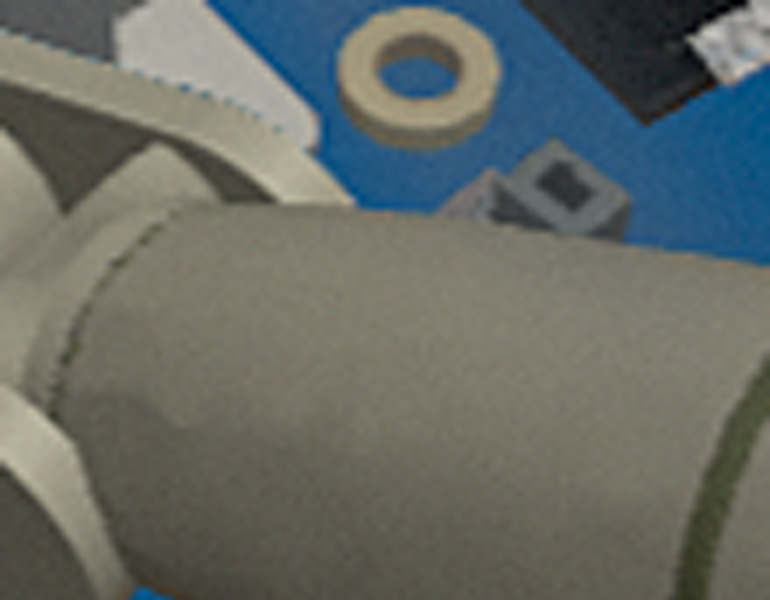

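View pics/t5.png

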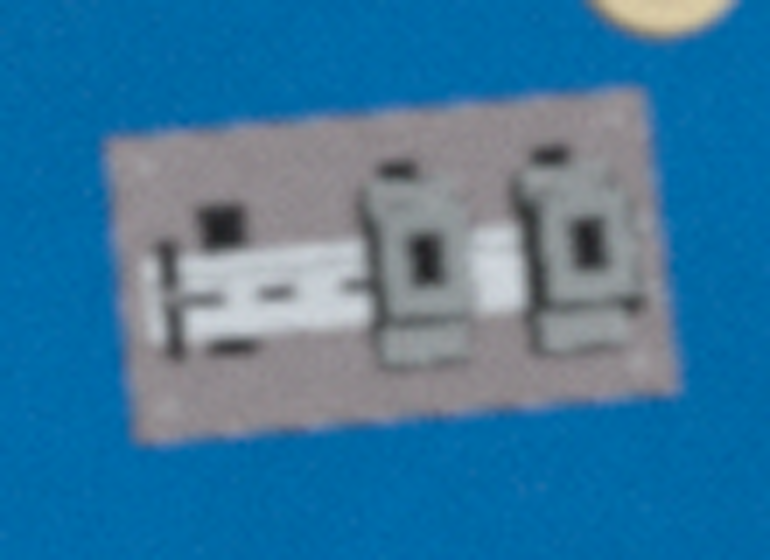

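Run:
```python
from h import *
np.set_printoptions(precision=1,suppress=True)
img,d=ctrl.capture("top");m=ctrl.camera_model("top");f=192/np.tan(np.radians(m['fov_y']/2))
R=cv2.Rodrigues(np.array(m['rvec']))[0]
v,u=np.mgrid[:384,:512];P=np.stack([(u-m['cx'])/f*d,(v-m['cy'])/f*d,d],-1)-np.array(m['tvec']);W=P@R
W=W[150:240,240:360].reshape(-1,3)
h=np.radians(3.95);q=W[:,:2]-[535,-94.5];bx=q@[np.cos(h),np.sin(h)];by=q@[-np.sin(h),np.cos(h)];z=W[:,2]
zb=z[(abs(bx)<60)&(by>20)&(by<85)&(abs(bx+8)>35)];print('board z',np.median(zb),zb.std())
for c in(-70,-6):
    for nm,lo,hi in(('nose near',-20,-9),('nose far',9,20),('sh near',-36,-25),('toggle',-3,3)):
        s=(abs(by-c)<12)&(bx+8>lo)&(bx+8<hi)&(z>50 if nm[:2]=='sh' else z>85);print(c,nm,s.sum(),np.median(z[s]),np.round(z[s].std(),1))
for p in((428,260),(588,243)):
    w=zoom('top',p,(245,155),7,107)[:2]-[535,-94.5];print(w@[np.cos(h),np.sin(h)],w@[-np.sin(h),np.cos(h)])
```

```text
board z 11.5570176079715 2.7987063403740935
-70 nose near 35 98.3269610363453 2.5
-70 nose far 31 98.30395698396497 2.3
-70 sh near 30 59.131582035057335 2.4
-70 toggle 19 98.44083666893755 3.4
-6 nose near 34 98.37514240670188 3.1
-6 nose far 32 98.39739886064785 2.5
-6 sh near 31 60.92663290014319 2.1
-6 toggle 21 99.31509972705284 3.4
-7.772448334495398 -3.9829675897024925
-6.912869440910133 -67.40329589228372
```

>>> move_arm --series '[[[10,45,0],0,0],[[20,95,0],0,0],[[31,145,0],0,0],[[42,195,0],0,0],[[53,245,0],0,0],[[64,295,0],0,0],[[69,323,10],0,0],[[69,323,45],0,0],[[69,323,60],0,0],[[69,323,60],0,0]]'

```text
time_s: 18.95
eef_pos: [547.2, -102.8, 195.3]
ee_rot: [-0.0, 0.999, 0.034, -0.001]
force: [0.4, 0.3, 0.4]
grip_width: -0.001
```

```bash
python3 st.py
```

```text
bx 11.6 by -9.1 z 195.3 F [0.4 0.3 0.4] T [ 0.02 -0.01 -0.05] t 18.95 g -0.001 hd 3.91
```

>>> move_arm --series '[[[0,-3,8],0,0],[[0,-3,14],0,0],[[0,-3,18],0,0],[[0,-3,21],0,0],[[0,-3,23],0,0],[[0,-3,23],0,0]]'

```text
time_s: 19.7
eef_pos: [547.3, -99.4, 172.7]
ee_rot: [-0.0, 0.999, 0.035, -0.0]
force: [0.0, 0.2, -0.6]
grip_width: -0.003
```

```bash
python3 st.py
```

```text
bx 12.0 by -5.7 z 172.7 F [ 0.   0.2 -0.6] T [-0.01 -0.13 -0.04] t 19.7 g -0.003 hd 3.95
```

>>> move_arm --series '[[[0,0,0.5],0,0],[[0,0,1],0,0],[[0,0,1.5],0,0],[[0,0,2],0,0],[[0,0,2],0,0]]'

```text
time_s: 20.32
eef_pos: [547.6, -99.4, 171.6]
ee_rot: [0.0, 0.999, 0.035, 0.001]
force: [0.0, 0.2, 6.8]
grip_width: 0.001
```

```bash
python3 st.py
```

```text
bx 12.3 by -5.8 z 171.6 F [0.  0.2 6.8] T [ 0.13  0.11 -0.01] t 20.325 g 0.001 hd 3.96
```

>>> move_arm --series '[[[0,0,0.7],0,0],[[0,0,1.4],0,0],[[0,0,1.4],0,0]]'

```text
time_s: 20.7
eef_pos: [548.2, -99.5, 171.5]
ee_rot: [0.001, 0.999, 0.035, 0.002]
force: [-1.2, 1.9, 15.3]
grip_width: -0.0
```

```bash
python3 st.py
```

```text
bx 12.8 by -5.9 z 171.5 F [-1.2  1.9 15.3] T [ 0.38  0.27 -0.03] t 20.7 g -0.0 hd 3.96
```

Stiff, no further travel: it is home. Retreat and take a clear look.

>>> move_arm --series '[[[0,0,-10],0,0],[[0,0,-40],0,0],[[0,0,-80],0,0],[[-10,45,-110],0,0],[[-20,95,-120],0,0],[[-35,145,-120],0,0],[[-50,195,-120],0,0],[[-65,245,-120],0,0],[[-80,295,-120],0,0],[[-90,330,-120],0,0]]'

```text
time_s: 21.95
eef_pos: [479.2, -436.8, 289.1]
ee_rot: [-0.0, 0.999, 0.034, -0.0]
force: [0.8, 0.6, 0.6]
grip_width: 0.005
```

```bash
python3 st.py
python3 - <<'E'
from h import *
r=lambda i,f:cv2.resize(i,None,fx=f,fy=f,interpolation=cv2.INTER_CUBIC)
b,_=ctrl.capture("side");b=b[:,:,::-1];cv2.imwrite("pics/s6.png",r(b[130:230,215:325],7)[:600]);cv2.imwrite("pics/s6f.png",b)
a,_=ctrl.capture("top");a=a[:,:,::-1];cv2.imwrite("pics/t6.png",a)
E
```

```text
bx -79.2 by -337.7 z 289.1 F [0.8 0.6 0.6] T [ 0.02 -0.05 -0.01] t 21.95 g 0.005 hd 3.87
```

View pics/s6.png

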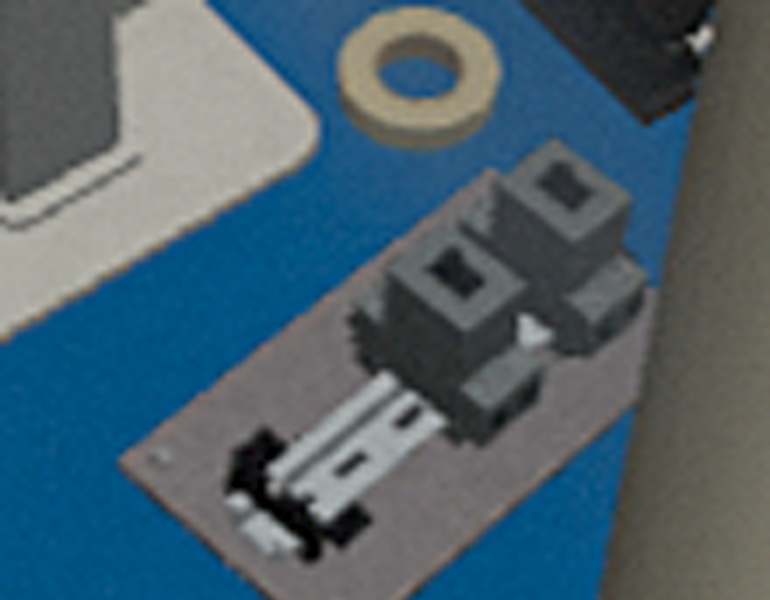

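View pics/t6.png

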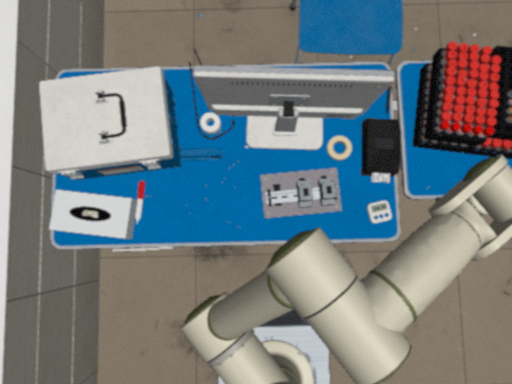

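```bash
python3 -c "
from rig import ctrl
print(ctrl.finish_job())"
```

```text
the job is handed in; nothing more can be done
None
```

The loose module is clipped onto the rail beside the other module, the same way round, and released. I handed the job in at about 22 s.

- **Tilting:** The moves available cannot tilt the tool. I gripped the nose across y instead of across x, as your notes advise. I tilted the module about 21° in the pads by drawing its jaw wall gently against the rail's far edge, with about 4 N of contact force.
- **Hooking:** I felt the lip under the edge on the robot's side. The forward stop gave about 5 N. A lift test confirmed the hook, but it read 26 N, more than I intended.
- **Rocking down:** I rocked the module forward and down until it seated. The final push read about 24 N down. I then let go and pressed the far side of the nose with the closed fingers, to about 15 N, and there was no further travel.

**Last checks:**
- **Height and level:** Contact on the nose was at 99 mm, the seated height. In the depth picture the near and far ends of the nose read 98.4 mm each, against 98.3 mm on the existing module.
- **Disagreement:** The near shoulder read 60.9 mm against 59.1 mm on the neighbour. That is within the roughly 2 mm depth noise.
- **Position:** The last pictures show the module parallel to its neighbour with a gap of about 25–30 mm. The tape, timer and marker look unmoved. I did not positively identify the stapler in the pictures.
- **Click:** I did not see the click itself. I infer it from the height, the level nose and the stiff press.

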